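# Put the glue jar away in the slide-cover box

## Task

Take the short, squat jar out of the leaning rack and stand it upright, without dropping it, on the floor of the open compartment of the plywood box. Then slide the box's cover fully shut over it. Leave the tall bottle and the other things on the bench where they are.

Things in the scene. Friction and masses are not known exactly. Their poses are not given: they have to be found in the camera images.
- box: fixed plywood box, 170 (its x) by 320 (y) by 96 mm high; origin at the centre of its underside, z up. The +y half is the compartment: inside x -73 to 73 mm, y 4 to 148 mm, floor 6 mm and rim 96 mm above the origin. A fixed deck at rim height closes the -y half. Rails on the long edges and a stop strip at the +y end stand 10 mm above the rim, 10 mm wide
- compartment (a point): centre of the compartment's floor (box x 0, y 76 mm, z 6 mm); same axes as the box
- cover_handle (a point): centre of the wooden handle bar on the middle of the cover: 90 mm along the box's x, 16 mm thick along the box's y, 28 mm high; its top is 14 mm above this point, the cover's top face 14 mm below it. Axes as the box. 116.5 mm above the box's underside; at box y 75 mm when shut
- cover (a joint): slide of the flat cover (148 by 149 mm, 6 mm thick) on top of the box: 0 = fully shut over the compartment, 0.15 m = fully open over the deck; it grows as the cover moves along the box's -y. The opening reaches from box y = 149 mm minus this value to 148 mm
- rack: fixed plywood rack, 140 mm (its x) by 260 mm (its y), with two cradles at its y +65 and -65 mm; origin at the centre of its underside. The cradles lean 30 degrees: what stands in them leans with its top towards the rack's +x. Each has a support under the thing's lower (+x) side, up to 56 mm along its axis, and 22 mm high cheeks left and right; the upper side is open
- jar: the squat white jar with a broad black cap, 56 mm diameter, 85 mm tall, 0.25 kg or so: straight body to 66 mm, cap 53 mm diameter above. Origin at the centre of its underside, z along its axis to the cap. It starts leaning in either cradle of the rack
- bottle: tall white bottle with a narrow black cap, 56 mm diameter, 150 mm tall, leaning in the other cradle; origin at the centre of its underside, z along its axis. To be left alone
- tape: roll of paper tape lying flat, 100 mm diameter, 25 mm high, origin at the centre of its underside. To be left alone
- block: cork sanding block, 120 by 70 by 38 mm, origin at the centre of its underside. To be left alone

How it is judged:
By the outcome, as a careful person would: the job done as asked, in the order asked, and still so for the second after the job is handed in, with the robot touching nothing.
It also fails if it takes over 59 s, if anything falls off the work surface, if the arm or the gripper's body presses on something with over 40 N, if the wrist force passes 120 N, or if a joint passes its speed limit or range.

## Robot

A 7-joint arm with a two-finger parallel gripper is mounted at the origin on the work surface. World frame = base frame: x ahead of the robot, y to its left, z up, the work surface at z = 0. Lengths are in m, angles in degrees, forces in N, time in s.
With the tool pointing down it reaches from about 0.4 to 0.9 m from the base axis. Payload 5.5 kg.
Tool frame: the origin (TCP) lies at the very end of the fingers, on their centre line; the grasp point (between the pads) lies 19 mm behind it; z points along the fingers, y is the line along which they close (so a half turn about z gives the same grasp; the last joint's range is limited). The gripper opens to 85 mm and grips with 20 to 120 N. Pads are 22 mm wide; open, the fingers measure 114 mm over their backs; the gripper's body (76 mm by 85 mm) begins 54 mm behind the grasp point. The pads swing forward as they close: fully open they stand 13 mm farther back than shut.
Start: joints at [82.116, 28.699, -24.465, 88.831, 12.651, 65.22, -12.049], TCP at [0.254, -0.598, 0.231] pointing down, gripper open.
Joint ranges: [-164.97, 164.97], [-17.58, 116.51], [-87.97, 89.64], [11.32, 138.91], [-80.73, 260.73], [10.89, 115.49], [-147.41, 147.41]. Speed limits (degrees/s): [147.25, 147.25, 180, 180, 180, 180, 180].

## Interface

Orientations are given as [roll, pitch, yaw] about the fixed x, y, z axes, in that order (R = Rz(yaw) Ry(pitch) Rx(roll)).
In Python, from bench import telemetry, viewer, order gives the robot as it stands. The module is installed in compiled form; this text tells all that it offers.
- The arm moves only by the tool send_rows, never from a script. Its argument "commands" is a list of rows, each an object with "claw": the closure, from -1 (fully open) to 1 (shut); "slide": the shift along the tool's x, y, z in m, a list of three; "turn": the turn, a rotation vector about the tool's x, y, z in degrees, a list of three. A call has 1 to 12 rows; each row is the pose to reach, as a shift and turn from the pose commanded when the call began, along the tool's axes at that moment; what a row does not reach only later rows make up. A row lasts 1/12 s, in which the tool goes at most 41.7 mm and 7.16 degrees, less where a joint would pass 70% of its speed; a pose out of reach is approached as far as the arm can. A call with a gripper value outside its range is refused whole. The fingers move at their own pace and stop on an object; "newtons" is the grip in N (left out, the last holds). Time passes only in rows, so rows that repeat a pose let the fingers close. It gives the time, the measured TCP pose, the force, the opening and the grip force at its end, in the units of the state.
- telemetry.observe(): the state, without advancing time (a new reading comes with each control period).
- viewer.snapshot(name): name is "scene" or "side" or "wrist"; returns the picture (480x640x3 uint8, blue, green, red); there is no depth.
- viewer.camera_params(name): a dict with "mtx" (3x3 intrinsics, pixels), "extrinsics" (4x4, takes a point from camera to world coordinates). Camera axes: x right, y down, z forward; pixel columns grow to the right and rows downward; lengths in m; the calibration is good to about 2 mm. The wrist camera is an equidistant fisheye: a pixel r from the principal point sees the ray r / f radians off the axis. A picture is of the moment at which its call begins: read the wrist's pose just before it. camera_params takes no time and is no camera call; for the wrist camera it gives the pose at the moment of the call.
- order.hand_in(): hands the job in; it is judged then, once.
The state is a dict: "clock": time; "joint_pos": joint angles; "qvel": joint speeds; "tau": joint torques, N m; "eef_pos": TCP position; "tool_rot": TCP orientation; "wrist_force": force on the tool from outside, world axes, zero at the start; "wrist_torque": the same for the moment, N m; "gripper_width": finger opening in m; "grasp_force": force on a finger pad.
Only numpy, scipy, OpenCV 4.12 (cv2) and the standard library are available. Lean on these libraries where they do the work, as an engineer would, in place of code of your own. Each camera call takes 0.05 s, during which the arm holds its last target. There are 200 camera calls.

## Working session

There is one attempt and no reset: what is moved stays moved. The work goes in short steps, Python scripts to look and compute and a tool call to move; the robot and the scene stay as the last step left them, time stands still between calls to the robot, and variables do not carry over. Pictures are saved under pics/ and viewed, at most 10 in all, crops included, and the job is handed in when it is done.

Besides the shell and the picture viewer there is one more tool, called as name([rows], argument=value, ...), one row to a line, values as JSON. send_rows: Moves the arm, as the interface text tells. Its arguments: {"type":"object","properties":{"commands":{"type":"array","items":{"type":"object","properties":{"claw":{"type":"number"},"slide":{"type":"array","items":{"type":"number"}},"turn":{"type":"array","items":{"type":"number"}}}}},"newtons":{"type":"number"}},"required":["commands"]}

```bash
mkdir -p pics; python3 - <<'E'
from bench import telemetry, viewer, order
import cv2, numpy as np
np.set_printoptions(precision=4,suppress=True)
s=telemetry.observe(); print(s)
for n in ("scene","side"):
    im=viewer.snapshot(n); cv2.imwrite(f"pics/{n}0.png",im)
    p=viewer.camera_params(n); print(n,p["mtx"],p["extrinsics"])
E
```

```text
{'clock': 0.0, 'joint_pos': array([ 82.1143,  28.7541, -24.4536,  88.8929,  12.6505,  65.2197,
       -12.0492]), 'qvel': array([-0.0702, -0.0458, -0.0359, -0.1103,  0.0006, -0.0714,  0.1164]), 'tau': array([  0.0011, -56.9516,  -5.8159, -28.0941,   0.0107,   0.0121,
        -0.    ]), 'eef_pos': array([ 0.2533, -0.5978,  0.2302]), 'tool_rot': array([-179.8868,   -0.0043,   22.9696]), 'wrist_force': array([-0.3031,  0.5303,  0.5976]), 'wrist_torque': array([-0.0155,  0.0193,  0.0319]), 'grasp_force': 0.0, 'gripper_width': 0.08549802924225493}
scene [[445.9937   0.     316.824 ]
 [  0.     445.9937 239.4641]
 [  0.       0.       1.    ]] [[ 0.3736  0.7675 -0.5209  1.103 ]
 [ 0.9276 -0.3077  0.2119 -0.1786]
 [ 0.0024 -0.5624 -0.8269  0.8666]
 [ 0.      0.      0.      1.    ]]
side [[612.0876   0.     313.1841]
 [  0.     612.0876 238.4331]
 [  0.       0.       1.    ]] [[-0.8972 -0.2273  0.3787  0.1151]
 [-0.4417  0.454  -0.7738  1.0149]
 [ 0.0039 -0.8615 -0.5077  0.7452]
 [ 0.      0.      0.      1.    ]]
```

View pics/scene0.png

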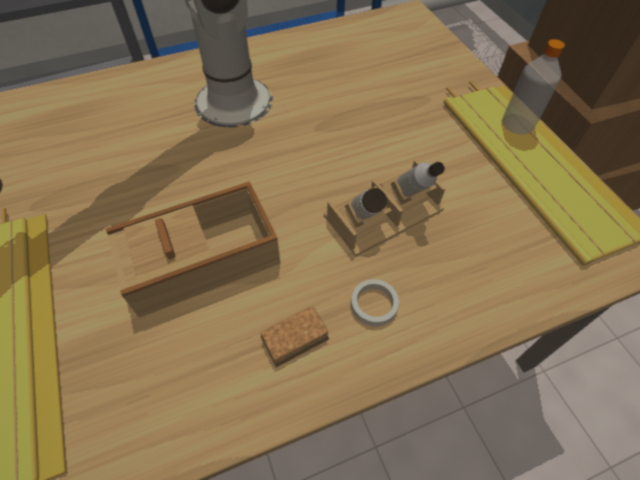

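View pics/side0.png

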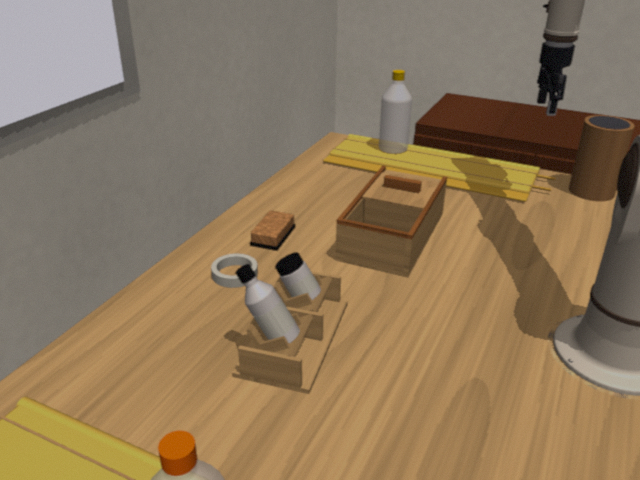

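The scene view shows the box spanning about (108,230)-(275,240), with its cover at the left end and the handle at (165,238). The jar is in the rack at (367,203) and the bottle at (420,178). The side view shows the jar's cap at (290,265), nearer the box. I'll zoom in for precise pixels.

```bash
python3 - <<'E'
import cv2, numpy as np
a=cv2.imread("pics/scene0.png"); b=cv2.imread("pics/side0.png")
def t(im,x,y,w,h,s):
    c=cv2.resize(im[y:y+h,x:x+w],None,fx=s,fy=s,interpolation=cv2.INTER_CUBIC)
    for k in range(0,w,20):
        cv2.putText(c,str(x+k),(k*s,8),0,.3,(0,0,255),1); cv2.line(c,(k*s,10),(k*s,14),(0,0,255),1)
    for k in range(0,h,20):
        cv2.putText(c,str(y+k),(0,k*s+4),0,.3,(255,0,0),1); cv2.line(c,(20,k*s),(24,k*s),(255,0,0),1)
    return c
im=np.vstack([np.hstack([t(a,100,170,200,150,4)[:, :800]]) ])
cv2.imwrite("pics/c1.png",im)
L=t(a,315,155,133,100,3); R=t(b,230,245,133,150,3)
L2=t(b,325,165,133,110,3)
out=np.zeros((600,800,3),np.uint8)
out[:300,:399]=L; out[:450,400:799]=R; out[300-30+30:300+300,:399]=L2[:300]
cv2.imwrite("pics/c2.png",out)
E
```

```text
(no output)
```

View pics/c1.png

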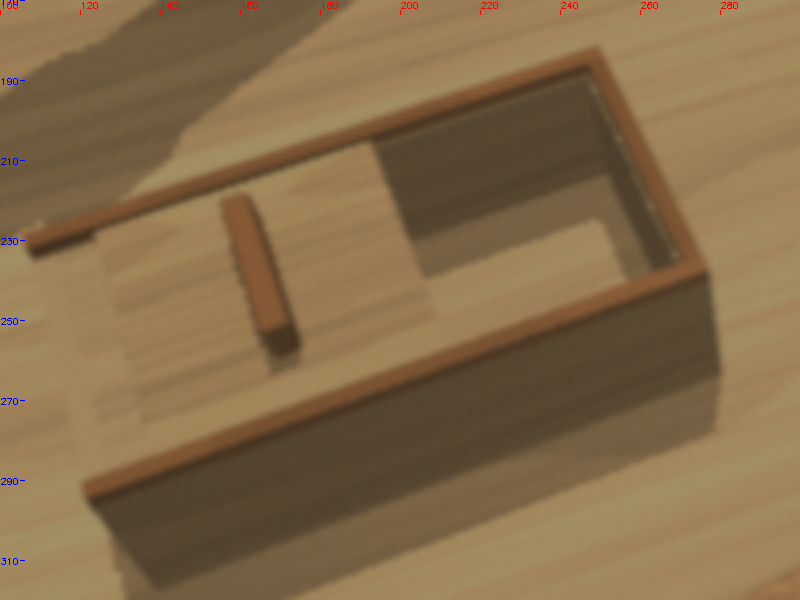

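View pics/c2.png

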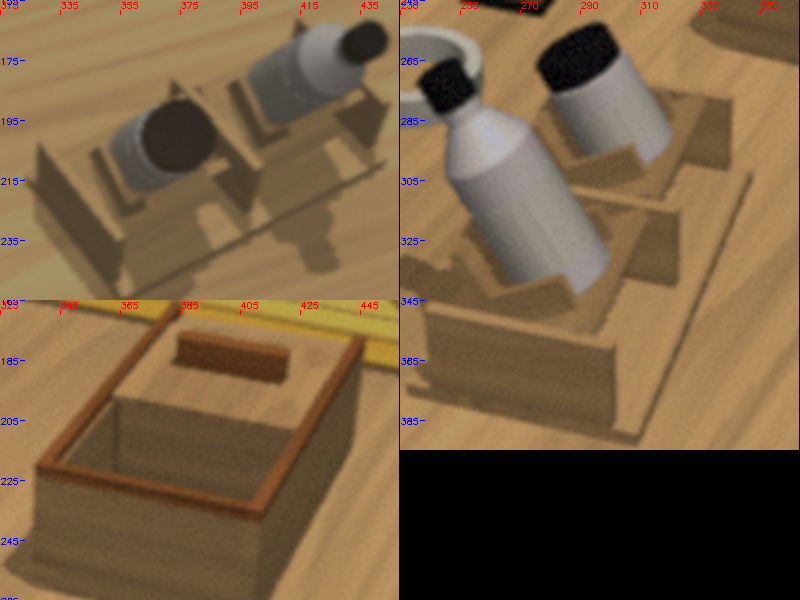

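The zooms give usable corners. Scene view:
- Rail-top corners: (249,182), (276.5,238), (106.5,228.5) and (121,292).
- Cover front edge: (193,206) to (206.5,240).
- Handle: about (158,219) to (171,252).

Next I'll measure the jar cap by dark mask in both views.

```bash
cat > h.py <<'E'
import cv2, numpy as np
from bench import telemetry, viewer, order
np.set_printoptions(precision=4,suppress=True)
P={n:viewer.camera_params(n) for n in("scene","side")}
def ray(n,uv):
    p=P[n]; E=np.array(p["extrinsics"]); d=E[:3,:3]@np.linalg.inv(p["mtx"])@[uv[0],uv[1],1]
    return E[:3,3],d/np.linalg.norm(d)
def onz(n,uv,z):
    o,d=ray(n,uv); return o+d*(z-o[2])/d[2]
def tri(uv1,uv2):
    o1,d1=ray("scene",uv1);o2,d2=ray("side",uv2)
    t=np.linalg.lstsq(np.c_[d1,-d2],o2-o1,rcond=None)[0]
    a,b=o1+d1*t[0],o2+d2*t[1]; return (a+b)/2,np.linalg.norm(a-b)
def proj(n,X):
    E=np.linalg.inv(P[n]["extrinsics"]); c=E[:3,:3]@X+E[:3,3]; u=P[n]["mtx"]@c; return u[:2]/u[2]
E
python3 - <<'E'
from h import *
print("box scene"); S=[onz("scene",u,.106) for u in((249,182),(276.5,238),(121,292),(106.5,228.5))]; print(np.array(S))
D=[onz("side",u,.106) for u in((337.7,221),(411.7,237.7),(446.7,177.3))]; print("side",np.array(D))
print("cover edge",onz("scene",(193,206),.102),onz("scene",(206.5,240),.102))
print("handle top",[onz("scene",u,.1305) for u in((155.5,220),(161.5,218.5),(172.5,250),(165.5,252))])
ims={n:cv2.imread(f"pics/{n}0.png") for n in P}
roi={"scene":(350,180,395,222),"side":(268,246,312,290)}
c={}
for n in P:
    x0,y0,x1,y1=roi[n]; m=(ims[n][y0:y1,x0:x1].max(2)<60).astype(np.uint8)
    k,l,st,ce=cv2.connectedComponentsWithStats(m); i=1+st[1:,4].argmax(); c[n]=ce[i]+[x0,y0]; print(n,c[n],st[i])
X,e=tri(c["scene"],c["side"]); print("cap centre",X,e)
print("rack front",onz("scene",(356,254),.006),onz("scene",(443.7,209.3),.006))
print("rack back",onz("side",(346.7,303.3),.006),onz("side",(310,390.7),.006))
E
```

```text
box scene
[[ 0.4211 -0.0672  0.106 ]
 [ 0.5894 -0.0596  0.106 ]
 [ 0.5972 -0.3756  0.106 ]
 [ 0.4341 -0.3822  0.106 ]]
side [[ 0.5773 -0.0496  0.106 ]
 [ 0.4114 -0.053   0.106 ]
 [ 0.4276 -0.3757  0.106 ]]
cover edge [ 0.4387 -0.2005  0.102 ] [ 0.5375 -0.1951  0.102 ]
handle top [array([ 0.471 , -0.2795,  0.1305]), array([ 0.4717, -0.2673,  0.1305]), array([ 0.557 , -0.2622,  0.1305]), array([ 0.5566, -0.2758,  0.1305])]
scene [374.0736 200.2019] [ 13   9  24  23 421]
side [288.727  263.8444] [  8   7  27  23 392]
cap centre [0.5822 0.1658 0.1188] 0.001118211041030059
rack front [0.6313 0.1101 0.006 ] [0.5936 0.3637 0.006 ]
rack back [0.4922 0.0892 0.006 ] [0.4497 0.3407 0.006 ]
```

```bash
cat >> h.py <<'E'
from scipy.spatial.transform import Rotation as Ro
def cur():
    s=telemetry.observe(); return np.array(s["eef_pos"]),Ro.from_euler("xyz",s["tool_rot"],degrees=True)
def go(p,Rt):
    c,R=cur(); print("slide",R.inv().apply(np.array(p)-c),"turn",(R.inv()*Rt).as_rotvec(degrees=True))
def down(yaw): return Ro.from_euler("xyz",[180,0,yaw],degrees=True)
E
python3 - <<'E'
from h import *
for a,b in(((249,182),(411.7,237.7)),((276.5,238),(337.7,221)),((106.5,228.5),(446.7,177.3))): print(tri(a,b))
go([.5,-.02,.42],down(5))
p=viewer.camera_params("wrist"); E=np.array(p["extrinsics"]); c,R=cur(); print(p["mtx"],R.inv().apply(E[:3,3]-c),R.inv().as_matrix()@E[:3,:3])
E
```

```text
(array([ 0.4148, -0.0659,  0.0985]), np.float64(0.0006311883582265396))
(array([ 0.583 , -0.0593,  0.099 ]), np.float64(0.003247052038905643))
(array([ 0.4298, -0.3836,  0.1018]), np.float64(0.001138679245243596))
slide [ 0.4526 -0.4362 -0.1888] turn [-0.1024  0.0118 17.9652]
[[371.6483   0.     322.4626]
 [  0.     371.6483 237.836 ]
 [  0.       0.       1.    ]] [ 0.0762 -0.0004 -0.1426] [[ 0.0005 -0.9532 -0.3023]
 [ 1.      0.0004  0.0004]
 [-0.0003 -0.3023  0.9532]]
```

send_rows([
  {"slide": [0.03, -0.03, -0.04], "turn": [0, 0, 3], "claw": -1},
  {"slide": [0.08, -0.075, -0.08], "turn": [0, 0, 6], "claw": -1},
  {"slide": [0.45, -0.435, -0.19], "turn": [0, 0, 18], "claw": -1},
  {"slide": [0.45, -0.435, -0.19], "turn": [0, 0, 18], "claw": -1},
  {"slide": [0.45, -0.435, -0.19], "turn": [0, 0, 18], "claw": -1},
  {"slide": [0.45, -0.435, -0.19], "turn": [0, 0, 18], "claw": -1},
  {"slide": [0.45, -0.435, -0.19], "turn": [0, 0, 18], "claw": -1},
  {"slide": [0.45, -0.435, -0.19], "turn": [0, 0, 18], "claw": -1},
  {"slide": [0.45, -0.435, -0.19], "turn": [0, 0, 18], "claw": -1},
  {"slide": [0.45, -0.435, -0.19], "turn": [0, 0, 18], "claw": -1},
  {"slide": [0.45, -0.435, -0.19], "turn": [0, 0, 18], "claw": -1},
  {"slide": [0.45, -0.435, -0.19], "turn": [0, 0, 18], "claw": -1},
])

```text
clock: 1.1
eef_pos: [0.4373, -0.1641, 0.383]
tool_rot: [180.0, 0.0, 5.0]
wrist_force: [1.2, 0.0, -0.6]
gripper_width: 0.0853
grasp_force: 0.0
```

send_rows([
  {"slide": [0.02, -0.04, -0.01]},
  {"slide": [0.04, -0.08, -0.02]},
  {"slide": [0.06, -0.11, -0.03]},
  {"slide": [0.07, -0.135, -0.04]},
  {"slide": [0.07, -0.135, -0.04]},
  {"slide": [0.07, -0.135, -0.04]},
])

```text
invalid input at $.commands[0]: expected keys claw, slide, turn
```

```bash
python3 - <<'E'
from h import *
p=viewer.camera_params("wrist"); im=viewer.snapshot("wrist"); cv2.imwrite("pics/w1.png",im)
np.save("w1.npy",p["extrinsics"]); print(p["extrinsics"]); print(cur()[0])
E
```

```text
[[ 0.0869 -0.9496 -0.3013  0.5132]
 [-0.9962 -0.0826 -0.0271 -0.1574]
 [ 0.0009  0.3025 -0.9531  0.5256]
 [ 0.      0.      0.      1.    ]]
[ 0.4418 -0.155   0.3856]
```

View pics/w1.png

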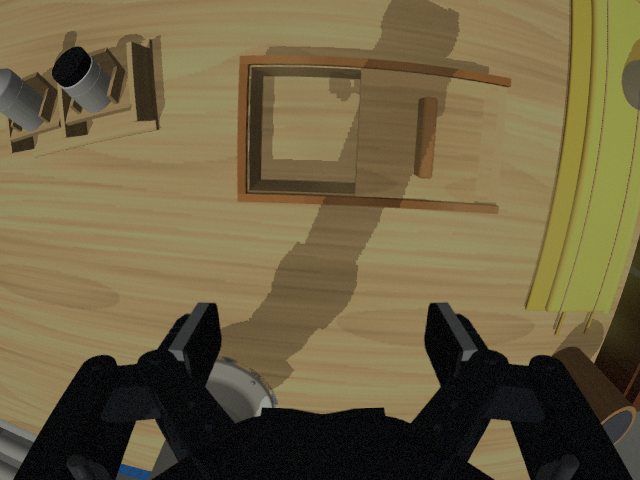

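The wrist view shows the box:
- Rail corners at (241,57), (238,202), (511,82) and (498,209).
- Cover front edge at column 359.
- Handle spanning (418-438, 97-178).

The jar's cap is at (73,66). I'll cast these points onto their planes, with a fresh wrist frame now that the arm is still.

```bash
cat >> h.py <<'E'
def wray(uv,p):
    E=np.array(p["extrinsics"]);K=p["mtx"]; v=np.array([(uv[0]-K[0,2])/K[0,0],(uv[1]-K[1,2])/K[1,1]]); r=np.linalg.norm(v)
    d=np.r_[v/r*np.sin(r),np.cos(r)]; return E[:3,3],E[:3,:3]@d
def wz(uv,z,p):
    o,d=wray(uv,p); return o+d*(z-o[2])/d[2]
E
python3 - <<'E'
from h import *
p=viewer.camera_params("wrist"); im=viewer.snapshot("wrist"); cv2.imwrite("pics/w2.png",im)
print(cur()[0])
hsv=cv2.cvtColor(im,cv2.COLOR_BGR2HSV)
m=((hsv[...,0]<14)&(hsv[...,1]>110)&(hsv[...,2]>60)).astype(np.uint8)
m[260:]=0; m[:,:200]=0; m[:,530:]=0
n,l,st,ce=cv2.connectedComponentsWithStats(m)
for i in range(1,n):
    if st[i,4]>150:
        cs,_=cv2.findContours((l==i).astype(np.uint8),0,2)
        h=130.5e-3 if st[i,2]<60 else .106
        q=cs[0][:,0].astype(float)
        W=np.array([wz(u,h,p)[:2] for u in q])
        print(st[i]); r=cv2.minAreaRect((W*1000).astype(np.float32)); print(r); print(cv2.boxPoints(r))
print("corners",np.array([wz(u,.106,p) for u in((241,57),(238,202),(498,209),(511,82))]))
print("cover edge",wz((359,80),.1025,p),wz((359,180),.1025,p))
m=(im.max(2)<45).astype(np.uint8); m[100:]=0;m[:,105:]=0
n,l,st,ce=cv2.connectedComponentsWithStats(m);i=1+st[1:,4].argmax();print(st[i],ce[i])
o,d=wray(ce[i],p); rays=[(o,d),ray("scene",(374.07,200.2)),ray("side",(288.73,263.84))]
A=sum(np.eye(3)-np.outer(d,d) for o,d in rays); b=sum((np.eye(3)-np.outer(d,d))@o for o,d in rays)
X=np.linalg.solve(A,b); print("cap",X,[np.linalg.norm(np.cross(X-o,d)) for o,d in rays])
E
```

```text
[ 0.4406 -0.1585  0.3848]
corners [[ 0.5897 -0.0478  0.106 ]
 [ 0.4201 -0.0568  0.106 ]
 [ 0.4453 -0.3762  0.106 ]
 [ 0.6052 -0.3684  0.106 ]]
cover edge [ 0.5737 -0.183   0.1025] [ 0.4587 -0.1956  0.1025]
[  60   48   40   40 1096] [79.3449 67.6551]
cap [0.5824 0.1658 0.1188] [np.float64(0.00014510702269213932), np.float64(0.00050844252127682), np.float64(0.000617899381508552)]
```

```bash
python3 - <<'E'
from h import *
p=viewer.camera_params("wrist"); im=cv2.imread("pics/w2.png")
hsv=cv2.cvtColor(im,cv2.COLOR_BGR2HSV); print(hsv[140,428],hsv[120,243],p["extrinsics"][:3,3],telemetry.observe()["qvel"])
a=hsv[140,428]
m=((abs(hsv[...,0].astype(int)-a[0])<5)&(hsv[...,1]>130)).astype(np.uint8)
m[230:]=0; m[:,:225]=0; m[:,530:]=0
n,l,st,ce=cv2.connectedComponentsWithStats(m)
for i in range(1,n):
    if st[i,4]>150:
        cs,_=cv2.findContours((l==i).astype(np.uint8),0,2)
        h=.1305 if st[i,2]<60 else .106
        W=np.array([wz(u,h,p)[:2] for u in cs[0][:,0].astype(float)])
        r=cv2.minAreaRect((W*1000).astype(np.float32)); print(st[i],r); print(cv2.boxPoints(r))
ims={n:cv2.imread(f"pics/{n}0.png") for n in P}
roi={"scene":(422,155,452,182),"side":(232,258,262,288)}; c={}
for n in P:
    x0,y0,x1,y1=roi[n]; mm=(ims[n][y0:y1,x0:x1].max(2)<60).astype(np.uint8)
    k,l,s2,c2=cv2.connectedComponentsWithStats(mm); i=1+s2[1:,4].argmax(); c[n]=c2[i]+[x0,y0]; print(n,c[n],s2[i])
B,e=tri(c["scene"],c["side"]); J=np.array([.5824,.1658,.1188]); d=B-J
D=d[2]/np.cos(np.pi/6); s=D*.5; print("bottle cap",B,e,"delta",D)
yaw=np.degrees(np.arctan2(d[1],d[0])-np.arctan2(.130,s)); print("rack yaw",yaw,"dist",np.hypot(*d[:2]),np.hypot(.13,s))
y=np.radians(yaw); ax=np.array([.5*np.cos(y),.5*np.sin(y),np.cos(np.pi/6)]); print("axis",ax,"base",J-.0755*ax)
for n in P: print(n,[proj(n,J+t*ax) for t in(-.0755,-.0375)])
E
```

```text
[ 17 137  80] [ 21  97 150] [ 0.5157 -0.151   0.5277] [ 2.8999  1.3801  5.9736  1.6719  3.3573 -0.7841  4.6512]
[ 246   60  271  161 5964] ((507.4844055175781, -225.07595825195312), (170.3574981689453, 318.7549133300781), 2.7578647136688232)
[[ 414.7358  -69.9815]
 [ 430.0728 -388.3672]
 [ 600.233  -380.1704]
 [ 584.896   -61.7847]]
[ 421  105   24   80 1311] ((510.23736572265625, -272.4816589355469), (88.42302703857422, 22.06041145324707), 2.9911932945251465)
[[ 465.5105 -263.7736]
 [ 466.6617 -285.8039]
 [ 554.9642 -281.1898]
 [ 553.813  -259.1594]]
scene [435.6599 169.1497] [  7   8  15  14 147]
side [245.1528 273.1878] [  4   6  19  19 229]
bottle cap [0.593  0.2981 0.1736] 0.0008885489684712999 delta 0.06331615165696415
rack yaw 9.097369292806697 dist 0.13275169121972044 0.13379922931452903
axis [0.4937 0.0791 0.866 ] base [0.5451 0.1598 0.0534]
scene [array([361.4443, 207.158 ]), array([367.4798, 203.734 ])]
side [array([307.5257, 295.7082]), array([297.9852, 279.8584])]
```

```bash
cat >> h.py <<'E'
JB=np.array([.5451,.1598,.0534]); AX=np.array([.4937,.0791,.866]); RJ=Ro.from_euler("xyz",[180,30,9.1],degrees=True)
E
python3 - <<'E'
from h import *
print(cur()[0],telemetry.observe()["joint_pos"]); go(JB+.2*AX,RJ)
E
```

```text
[ 0.4406 -0.1585  0.3848] [ 55.8974   2.5061 -40.3136 101.2866   1.5893  76.5726 -69.1008]
slide [ 0.2345 -0.3126  0.1591] turn [ -0.8814 -30.2359  -3.3763]
```

send_rows([
  {"slide": [0.025, -0.033, 0.0], "turn": [0, -3, -0.3], "claw": -1},
  {"slide": [0.05, -0.066, 0.01], "turn": [0, -8, -1], "claw": -1},
  {"slide": [0.075, -0.1, 0.02], "turn": [-0.2, -12, -1.5], "claw": -1},
  {"slide": [0.1, -0.133, 0.04], "turn": [-0.5, -16, -2], "claw": -1},
  {"slide": [0.125, -0.166, 0.06], "turn": [-0.5, -20, -2.5], "claw": -1},
  {"slide": [0.15, -0.2, 0.08], "turn": [-0.7, -24, -3], "claw": -1},
  {"slide": [0.175, -0.233, 0.1], "turn": [-0.8, -28, -3.2], "claw": -1},
  {"slide": [0.2, -0.266, 0.12], "turn": [-0.9, -30.2, -3.4], "claw": -1},
  {"slide": [0.22, -0.295, 0.14], "turn": [-0.9, -30.2, -3.4], "claw": -1},
  {"slide": [0.234, -0.313, 0.159], "turn": [-0.9, -30.2, -3.4], "claw": -1},
  {"slide": [0.234, -0.313, 0.159], "turn": [-0.9, -30.2, -3.4], "claw": -1},
  {"slide": [0.234, -0.313, 0.159], "turn": [-0.9, -30.2, -3.4], "claw": -1},
])

```text
clock: 2.2
eef_pos: [0.6415, 0.1694, 0.2183]
tool_rot: [-179.9, 30.6, 8.8]
wrist_force: [-0.8, -0.2, -0.1]
gripper_width: 0.0856
grasp_force: 0.0
```

```bash
python3 - <<'E'
from h import *
print(cur()[0]); go(JB+.2*AX,RJ); print(telemetry.observe()["qvel"])
E
```

```text
[0.6415 0.1694 0.2183]
slide [-0.0014 -0.0058 -0.0087] turn [-0.2651  0.6245 -0.2401]
[ 4.0128 -4.7061  0.2155  0.5398  0.2077  1.7098  0.3574]
```

send_rows([
  {"slide": [0, 0, 0], "turn": [0, 0, 0], "claw": -1},
  {"slide": [0, 0, 0], "turn": [0, 0, 0], "claw": -1},
  {"slide": [0, 0, 0], "turn": [0, 0, 0], "claw": -1},
  {"slide": [0, 0, 0], "turn": [0, 0, 0], "claw": -1},
])

```text
clock: 2.53
eef_pos: [0.6442, 0.1638, 0.2257]
tool_rot: [180.0, 30.0, 8.3]
wrist_force: [0.1, -0.1, -0.2]
gripper_width: 0.0851
grasp_force: 0.0
```

```bash
python3 - <<'E'
from h import *
p=viewer.camera_params("wrist"); im=viewer.snapshot("wrist"); cv2.imwrite("pics/w3.png",im)
print(cur()[0]); go(JB+.2*AX,RJ); go(JB+.031*AX,RJ); print(abs(telemetry.observe()["qvel"]).max())
m=(im.max(2)<45).astype(np.uint8); m[255:]=0
n,l,st,ce=cv2.connectedComponentsWithStats(m)
C=JB+.0755*AX
for i in range(1,n):
    if st[i,4]>150: 
        o,d=wray(ce[i],p); print(st[i],ce[i],o+d*((C-o)@AX)/(d@AX)-C)
E
```

```text
[0.644  0.1641 0.2256]
slide [ 0.0007 -0.0114 -0.0016] turn [-0.3754  0.0534 -0.7053]
slide [ 0.0009 -0.0103  0.1674] turn [-0.3754  0.0534 -0.7053]
0.39590135825956946
[547   0  23  60 476] [557.3445  28.4538] [ 0.1735 -0.1763 -0.0828]
[ 273  192   72   63 3613] [307.5151 225.5345] [ 0.0008  0.0003 -0.0005]
[ 84 234  48  21 691] [109.0796 246.3951] [-0.0395  0.1672  0.0072]
```

View pics/w3.png

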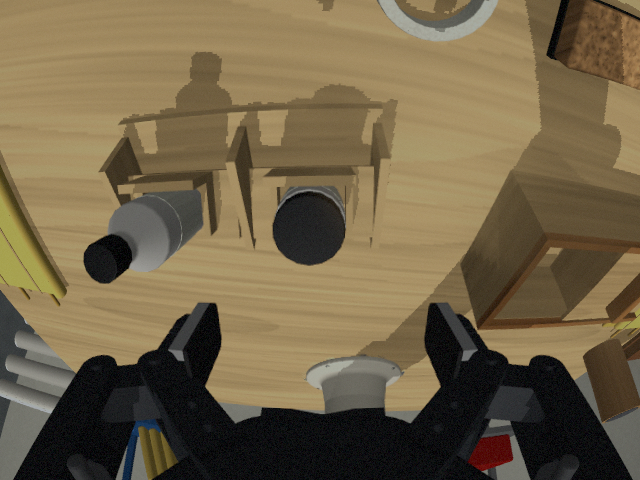

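The wrist view shows the cap at (308,228), within 1 mm of my estimate. The rack's end plates flank the jar at about ±65 mm, so I'll approach with the fingers partly closed.

send_rows([
  {"slide": [0.001, -0.005, 0.0], "turn": [-0.4, 0, -0.7], "claw": -0.6},
  {"slide": [0.001, -0.01, 0.005], "turn": [-0.4, 0, -0.7], "claw": -0.6},
  {"slide": [0.001, -0.01, 0.02], "turn": [-0.4, 0, -0.7], "claw": -0.6},
  {"slide": [0.001, -0.01, 0.04], "turn": [-0.4, 0, -0.7], "claw": -0.6},
  {"slide": [0.001, -0.01, 0.06], "turn": [-0.4, 0, -0.7], "claw": -0.6},
  {"slide": [0.001, -0.01, 0.07], "turn": [-0.4, 0, -0.7], "claw": -0.6},
  {"slide": [0.001, -0.01, 0.07], "turn": [-0.4, 0, -0.7], "claw": -0.6},
  {"slide": [0.001, -0.01, 0.07], "turn": [-0.4, 0, -0.7], "claw": -0.6},
  {"slide": [0.001, -0.01, 0.07], "turn": [-0.4, 0, -0.7], "claw": -0.6},
])

```text
clock: 3.33
eef_pos: [0.6087, 0.1713, 0.1637]
tool_rot: [-179.9, 30.1, 9.3]
wrist_force: [-0.0, 0.4, 0.7]
gripper_width: 0.0681
grasp_force: 0.0
```

```bash
python3 - <<'E'
from h import *
print(cur()[0]); go(JB+.031*AX,RJ)
E
```

```text
[0.6087 0.1713 0.1637]
slide [-0.0006  0.0012  0.0968] turn [0.0189 0.11   0.1428]
```

send_rows([
  {"slide": [-0.001, 0.001, 0.015], "turn": [0, 0, 0], "claw": -0.6},
  {"slide": [-0.001, 0.001, 0.03], "turn": [0, 0, 0], "claw": -0.6},
  {"slide": [-0.001, 0.001, 0.045], "turn": [0, 0, 0], "claw": -0.6},
  {"slide": [-0.001, 0.001, 0.06], "turn": [0, 0, 0], "claw": -0.6},
  {"slide": [-0.001, 0.001, 0.072], "turn": [0, 0, 0], "claw": -0.6},
  {"slide": [-0.001, 0.001, 0.082], "turn": [0, 0, 0], "claw": -0.6},
  {"slide": [-0.001, 0.001, 0.09], "turn": [0, 0, 0], "claw": -0.6},
  {"slide": [-0.001, 0.001, 0.097], "turn": [0, 0, 0], "claw": -0.6},
  {"slide": [-0.001, 0.001, 0.097], "turn": [0, 0, 0], "claw": -0.6},
  {"slide": [-0.001, 0.001, 0.097], "turn": [0, 0, 0], "claw": -0.6},
  {"slide": [-0.001, 0.001, 0.097], "turn": [0, 0, 0], "claw": -0.6},
])

```text
clock: 4.25
eef_pos: [0.5596, 0.1621, 0.0799]
tool_rot: [-180.0, 30.1, 9.3]
wrist_force: [1.0, 0.3, -0.3]
gripper_width: 0.0683
grasp_force: 0.0
```

Pose as planned with no contact, so I'll close.

send_rows([
  {"slide": [0, 0, 0], "turn": [0, 0, 0], "claw": -0.2},
  {"slide": [0, 0, 0], "turn": [0, 0, 0], "claw": 0.1},
  {"slide": [0, 0, 0], "turn": [0, 0, 0], "claw": 0.3},
  {"slide": [0, 0, 0], "turn": [0, 0, 0], "claw": 1},
  {"slide": [0, 0, 0], "turn": [0, 0, 0], "claw": 1},
  {"slide": [0, 0, 0], "turn": [0, 0, 0], "claw": 1},
  {"slide": [0, 0, 0], "turn": [0, 0, 0], "claw": 1},
  {"slide": [0, 0, 0], "turn": [0, 0, 0], "claw": 1},
], newtons=40)

```text
clock: 4.92
eef_pos: [0.5599, 0.1621, 0.0802]
tool_rot: [-180.0, 30.1, 9.2]
wrist_force: [1.8, -0.5, 6.0]
gripper_width: 0.0551
grasp_force: 43.2
```

send_rows([
  {"slide": [0, 0, -0.005], "turn": [0, 0, 0], "claw": 1},
  {"slide": [0, 0, -0.012], "turn": [0, 0, 0], "claw": 1},
  {"slide": [0, 0, -0.022], "turn": [0, 0, 0], "claw": 1},
  {"slide": [0, 0, -0.035], "turn": [0, 0, 0], "claw": 1},
  {"slide": [0, 0, -0.05], "turn": [0, 0, 0], "claw": 1},
  {"slide": [0, 0, -0.07], "turn": [0, 0, 0], "claw": 1},
  {"slide": [0, 0, -0.09], "turn": [0, 0, 0], "claw": 1},
  {"slide": [0, 0, -0.11], "turn": [0, 0, 0], "claw": 1},
  {"slide": [0, 0, -0.13], "turn": [0, 0, 0], "claw": 1},
  {"slide": [0, 0, -0.14], "turn": [0, 0, 0], "claw": 1},
  {"slide": [0, 0, -0.14], "turn": [0, 0, 0], "claw": 1},
  {"slide": [0, 0, -0.14], "turn": [0, 0, 0], "claw": 1},
], newtons=50)

```text
clock: 5.92
eef_pos: [0.6288, 0.1736, 0.2005]
tool_rot: [-179.9, 30.2, 9.3]
wrist_force: [0.6, 0.4, -2.1]
gripper_width: 0.0547
grasp_force: 53.0
```

```bash
python3 - <<'E'
from h import *
by=np.radians(2.7); BX=np.array([.509,-.222]); t=BX+.087*np.array([-np.sin(by),np.cos(by)]); print(t)
print(cur()[0]); go([t[0],t[1],.29],down(2.7))
E
```

```text
[ 0.5049 -0.1351]
[0.6288 0.1736 0.2005]
slide [-0.1937  0.2846  0.0088] turn [ 1.6825 30.1306  6.4146]
```

send_rows([
  {"slide": [-0.01, 0.01, 0], "turn": [0, 1.5, 0.3], "claw": 1},
  {"slide": [-0.025, 0.035, 0.0], "turn": [0.2, 4, 0.8], "claw": 1},
  {"slide": [-0.045, 0.065, 0.0], "turn": [0.4, 7, 1.5], "claw": 1},
  {"slide": [-0.065, 0.095, 0.003], "turn": [0.6, 10, 2.2], "claw": 1},
  {"slide": [-0.085, 0.125, 0.004], "turn": [0.7, 13, 2.8], "claw": 1},
  {"slide": [-0.105, 0.155, 0.005], "turn": [0.9, 16, 3.5], "claw": 1},
  {"slide": [-0.125, 0.185, 0.006], "turn": [1.1, 19, 4], "claw": 1},
  {"slide": [-0.145, 0.215, 0.007], "turn": [1.2, 22, 4.6], "claw": 1},
  {"slide": [-0.165, 0.24, 0.008], "turn": [1.4, 25, 5.3], "claw": 1},
  {"slide": [-0.18, 0.265, 0.008], "turn": [1.5, 28, 6], "claw": 1},
  {"slide": [-0.19, 0.278, 0.009], "turn": [1.6, 29.5, 6.3], "claw": 1},
  {"slide": [-0.194, 0.285, 0.009], "turn": [1.7, 30.1, 6.4], "claw": 1},
])

```text
clock: 6.92
eef_pos: [0.5011, -0.1394, 0.2895]
tool_rot: [179.9, 0.2, 2.4]
wrist_force: [0.5, 0.0, -2.1]
gripper_width: 0.0547
grasp_force: 53.4
```

send_rows([
  {"slide": [0, 0, 0], "turn": [0, 0, 0], "claw": 1},
  {"slide": [0, 0, 0], "turn": [0, 0, 0], "claw": 1},
  {"slide": [0, 0, 0], "turn": [0, 0, 0], "claw": 1},
  {"slide": [0, 0, 0], "turn": [0, 0, 0], "claw": 1},
  {"slide": [0, 0, 0], "turn": [0, 0, 0], "claw": 1},
])

```text
clock: 7.33
eef_pos: [0.505, -0.134, 0.2895]
tool_rot: [-179.9, 0.1, 2.9]
wrist_force: [0.3, -0.3, -2.2]
gripper_width: 0.0547
grasp_force: 53.4
```

```bash
python3 - <<'E'
from h import *
p=viewer.camera_params("wrist"); im=viewer.snapshot("wrist"); cv2.imwrite("pics/w4.png",im); np.save("w4.npy",p["extrinsics"])
b=viewer.snapshot("side"); cv2.imwrite("pics/side4.png",b)
print(telemetry.observe()); 
c=cv2.resize(b[40:290,240:490],(480,480)); cv2.imwrite("pics/v4.png",cv2.resize(np.hstack([im,c]),(800,343)))
E
```

```text
{'clock': 7.4333, 'joint_pos': array([ 52.6496,  15.914 , -48.2337, 102.4581,  12.7546,  67.412 ,
       -86.6306]), 'qvel': array([ 0.4897, -0.1123,  0.2275,  0.0086,  0.0256, -0.0578,  0.1104]), 'tau': array([ -0.0312, -37.2742,  -6.356 , -29.4213,   0.0046,   0.0131,
        -0.0048]), 'eef_pos': array([ 0.5048, -0.1346,  0.2897]), 'tool_rot': array([-179.9453,    0.1021,    2.8308]), 'wrist_force': array([-0.3528, -1.05  , -2.3755]), 'wrist_torque': array([ 0.0481,  0.0392, -0.0041]), 'grasp_force': 53.37635267525911, 'gripper_width': 0.05509926390055423}
```

View pics/v4.png

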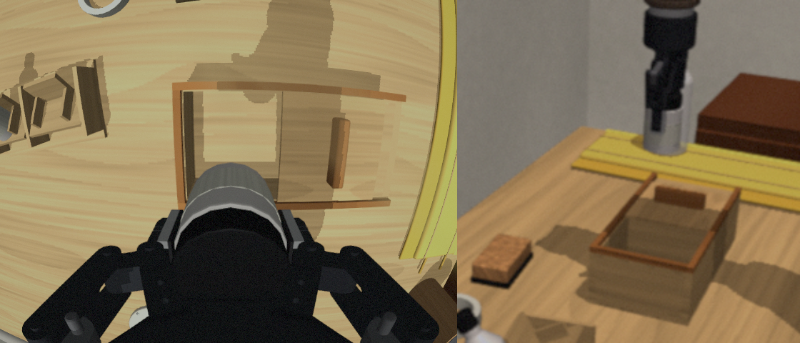

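The jar is held upright above the box. Box rail corners are at about (173,84), (405,97) and (180,208) in the reduced view. I'll re-measure the box in this still frame.

```bash
python3 - <<'E'
from h import *
p=dict(viewer.camera_params("wrist")); p["extrinsics"]=np.load("w4.npy"); im=cv2.imread("pics/w4.png")
hsv=cv2.cvtColor(im,cv2.COLOR_BGR2HSV)
m=((abs(hsv[...,0].astype(int)-17)<5)&(hsv[...,1]>130)).astype(np.uint8)
m[300:]=0; m[:,:225]=0; m[:,575:]=0
n,l,st,ce=cv2.connectedComponentsWithStats(m)
for i in range(1,n):
    if st[i,4]>100:
        cs,_=cv2.findContours((l==i).astype(np.uint8),0,2)
        h=.1305 if 10<st[i,2]<60 and st[i,3]>60 and st[i,0]>350 else .106
        W=np.array([wz(u,h,p)[:2] for u in cs[0][:,0].astype(float)])
        r=cv2.minAreaRect((W*1000).astype(np.float32)); print(st[i],r); print(cv2.boxPoints(r))
# box edges in the first scene view, same mask
a=cv2.imread("pics/scene0.png")[170:310,100:290]; hs=cv2.cvtColor(a,cv2.COLOR_BGR2HSV)
m=((hs[...,0]<15)&(hs[...,1]>125)).astype(np.uint8)
n,l,st,ce=cv2.connectedComponentsWithStats(m)
for i in range(1,n):
    if st[i,4]>60:
        cs,_=cv2.findContours((l==i).astype(np.uint8),0,2); h=.1305 if st[i,2]<40 else .106
        W=np.array([onz("scene",u+np.array([100,170]),h)[:2] for u in cs[0][:,0].astype(float)])
        print(st[i],cv2.minAreaRect((W*1000).astype(np.float32)))
E
```

```text
[ 241  114   71  180 2636] ((502.8638610839844, -92.76412963867188), (169.98252868652344, 61.56462478637695), 2.579383373260498)
[[ 416.5734  -65.8379]
 [ 419.344  -127.3402]
 [ 589.1543 -119.6903]
 [ 586.3837  -58.1881]]
[318 114  57  12 452] ((585.5494384765625, -150.1045684814453), (9.26568603515625, 48.55461120605469), 1.7185072898864746)
[[ 580.1907 -125.9771]
 [ 581.6467 -174.5099]
 [ 590.9082 -174.232 ]
 [ 589.4521 -125.6992]]
[ 375  116  194   27 1739] ((591.3580932617188, -276.46026611328125), (9.944663047790527, 202.47520446777344), 2.8012685775756836)
[[ 581.444  -175.5866]
 [ 591.3394 -377.8199]
 [ 601.2722 -377.3339]
 [ 591.3768 -175.1006]]
[ 457  165   33   99 1825] ((512.5165405273438, -266.9012145996094), (89.90327453613281, 24.361303329467773), 2.3983490467071533)
[[ 467.0946 -256.6123]
 [ 468.114  -280.9523]
 [ 557.9385 -277.1901]
 [ 556.9191 -252.8502]]
[ 384  280  163   14 1557] ((432.97088623046875, -290.6170349121094), (13.348493576049805, 186.77896118164062), 1.907780647277832)
[[ 423.1913 -197.5015]
 [ 429.4094 -384.1769]
 [ 442.7504 -383.7325]
 [ 436.5324 -197.0571]]
[   7   12  169  113 1459] ((513.097900390625, -220.73785400390625), (173.7364959716797, 315.517578125), 2.360071897506714)
[ 56  49  18  38 268] ((520.1611938476562, -271.7483215332031), (98.0771713256836, 15.718768119812012), 2.1657111644744873)
```

Box centre comes out at (0.509, -0.222), yaw 2.6°, so the TCP is already above the target. I'll descend.

send_rows([
  {"slide": [0, 0, 0.01], "turn": [0, 0, 0], "claw": 1},
  {"slide": [0, 0, 0.03], "turn": [0, 0, 0], "claw": 1},
  {"slide": [0, 0, 0.055], "turn": [0, 0, 0], "claw": 1},
  {"slide": [0, 0, 0.08], "turn": [0, 0, 0], "claw": 1},
  {"slide": [0, 0, 0.105], "turn": [0, 0, 0], "claw": 1},
  {"slide": [0, 0, 0.13], "turn": [0, 0, 0], "claw": 1},
  {"slide": [0, 0, 0.155], "turn": [0, 0, 0], "claw": 1},
  {"slide": [0, 0, 0.18], "turn": [0, 0, 0], "claw": 1},
  {"slide": [0, 0, 0.2], "turn": [0, 0, 0], "claw": 1},
  {"slide": [0, 0, 0.22], "turn": [0, 0, 0], "claw": 1},
  {"slide": [0, 0, 0.235], "turn": [0, 0, 0], "claw": 1},
  {"slide": [0, 0, 0.24], "turn": [0, 0, 0], "claw": 1},
])

```text
clock: 8.43
eef_pos: [0.5021, -0.135, 0.047]
tool_rot: [-179.9, 0.3, 2.7]
wrist_force: [-0.8, 0.1, -1.6]
gripper_width: 0.0554
grasp_force: 53.3
```

send_rows([
  {"slide": [0, 0, 0], "turn": [0, 0, 0], "claw": 1},
  {"slide": [0, 0, 0.002], "turn": [0, 0, 0], "claw": 1},
  {"slide": [0, 0, 0.004], "turn": [0, 0, 0], "claw": 1},
  {"slide": [0, 0, 0.006], "turn": [0, 0, 0], "claw": 1},
  {"slide": [0, 0, 0.008], "turn": [0, 0, 0], "claw": 1},
  {"slide": [0, 0, 0.009], "turn": [0, 0, 0], "claw": 1},
  {"slide": [0, 0, 0.009], "turn": [0, 0, 0], "claw": 1},
  {"slide": [0, 0, 0.009], "turn": [0, 0, 0], "claw": 1},
])

```text
clock: 9.1
eef_pos: [0.5042, -0.136, 0.0412]
tool_rot: [180.0, 0.1, 2.7]
wrist_force: [0.3, 0.6, -1.9]
gripper_width: 0.055
grasp_force: 53.4
```

Not touching yet, so I'll lower in 1 mm steps.

send_rows([
  {"slide": [0, 0, 0.001], "turn": [0, 0, 0], "claw": 1},
  {"slide": [0, 0, 0.002], "turn": [0, 0, 0], "claw": 1},
  {"slide": [0, 0, 0.002], "turn": [0, 0, 0], "claw": 1},
  {"slide": [0, 0, 0.003], "turn": [0, 0, 0], "claw": 1},
  {"slide": [0, 0, 0.003], "turn": [0, 0, 0], "claw": 1},
  {"slide": [0, 0, 0.003], "turn": [0, 0, 0], "claw": 1},
])

```text
clock: 9.6
eef_pos: [0.504, -0.1359, 0.038]
tool_rot: [180.0, 0.1, 2.7]
wrist_force: [0.0, -0.2, -2.0]
gripper_width: 0.0547
grasp_force: 53.4
```

send_rows([
  {"slide": [0, 0, 0.001], "turn": [0, 0, 0], "claw": 1},
  {"slide": [0, 0, 0.001], "turn": [0, 0, 0], "claw": 1},
  {"slide": [0, 0, 0.001], "turn": [0, 0, 0], "claw": 1},
])

```text
clock: 9.85
eef_pos: [0.504, -0.1359, 0.037]
tool_rot: [180.0, 0.1, 2.7]
wrist_force: [0.6, -0.0, -2.0]
gripper_width: 0.0549
grasp_force: 53.4
```

send_rows([
  {"slide": [0, 0, 0.001], "turn": [0, 0, 0], "claw": 1},
  {"slide": [0, 0, 0.001], "turn": [0, 0, 0], "claw": 1},
  {"slide": [0, 0, 0.001], "turn": [0, 0, 0], "claw": 1},
])

```text
clock: 10.1
eef_pos: [0.5041, -0.1359, 0.036]
tool_rot: [180.0, 0.1, 2.7]
wrist_force: [-0.1, -0.5, -2.7]
gripper_width: 0.0551
grasp_force: 53.4
```

send_rows([
  {"slide": [0, 0, 0.001], "turn": [0, 0, 0], "claw": 1},
  {"slide": [0, 0, 0.001], "turn": [0, 0, 0], "claw": 1},
  {"slide": [0, 0, 0.001], "turn": [0, 0, 0], "claw": 1},
])

```text
clock: 10.35
eef_pos: [0.5041, -0.1359, 0.035]
tool_rot: [180.0, 0.1, 2.7]
wrist_force: [0.6, 1.1, -2.3]
gripper_width: 0.0548
grasp_force: 53.4
```

send_rows([
  {"slide": [0, 0, 0.001], "turn": [0, 0, 0], "claw": 1},
  {"slide": [0, 0, 0.001], "turn": [0, 0, 0], "claw": 1},
  {"slide": [0, 0, 0.001], "turn": [0, 0, 0], "claw": 1},
])

```text
clock: 10.6
eef_pos: [0.5043, -0.1359, 0.0346]
tool_rot: [180.0, 0.1, 2.7]
wrist_force: [-2.1, 0.9, 4.2]
gripper_width: 0.0549
grasp_force: 53.9
```

send_rows([
  {"slide": [0, 0, 0.001], "turn": [0, 0, 0], "claw": 1},
  {"slide": [0, 0, 0.001], "turn": [0, 0, 0], "claw": 1},
  {"slide": [0, 0, 0.001], "turn": [0, 0, 0], "claw": 1},
])

```text
clock: 10.85
eef_pos: [0.5043, -0.1359, 0.0346]
tool_rot: [179.9, 0.1, 2.7]
wrist_force: [-5.4, 0.4, 15.9]
gripper_width: 0.0547
grasp_force: 55.0
```

```bash
python3 - <<'E'
from h import *
b=viewer.snapshot("side"); cv2.imwrite("pics/side5.png",b); a=viewer.snapshot("scene"); cv2.imwrite("pics/scene5.png",a)
print(telemetry.observe()["wrist_force"],cur()[0])
E
```

```text
[-5.5621  0.7822 16.5993] [ 0.5043 -0.1359  0.0346]
```

Floor contact at TCP z 0.0346, in line with the expected 0.037. I'll take the preload off and release.

send_rows([
  {"slide": [0, 0, -0.0015], "turn": [0, 0, 0], "claw": 1},
  {"slide": [0, 0, -0.0015], "turn": [0, 0, 0], "claw": 1},
  {"slide": [0, 0, -0.0015], "turn": [0, 0, 0], "claw": 0.0},
  {"slide": [0, 0, -0.0015], "turn": [0, 0, 0], "claw": -0.35},
  {"slide": [0, 0, -0.0015], "turn": [0, 0, 0], "claw": -0.45},
  {"slide": [0, 0, -0.0015], "turn": [0, 0, 0], "claw": -0.55},
  {"slide": [0, 0, -0.0015], "turn": [0, 0, 0], "claw": -0.6},
  {"slide": [0, 0, -0.0015], "turn": [0, 0, 0], "claw": -0.6},
  {"slide": [0, 0, -0.0015], "turn": [0, 0, 0], "claw": -0.6},
  {"slide": [0, 0, -0.0015], "turn": [0, 0, 0], "claw": -0.6},
])

```text
clock: 11.78
eef_pos: [0.5043, -0.1401, 0.0347]
tool_rot: [179.8, 0.1, 2.5]
wrist_force: [0.4, -9.3, 0.9]
gripper_width: 0.068
grasp_force: 0.0
```

```bash
python3 - <<'E'
from h import *
im=viewer.snapshot("wrist"); cv2.imwrite("pics/w6.png",im)
b=viewer.snapshot("side"); a=viewer.snapshot("scene"); print(telemetry.observe()["wrist_force"],telemetry.observe()["wrist_torque"],cur()[0])
c=cv2.resize(b[120:280,320:480],(400,400)); d=cv2.resize(a[130:290,140:300],(400,400)); cv2.imwrite("pics/v6.png",np.hstack([c,d]))
E
```

```text
[ 0.3269 -9.1952  1.7357] [-1.3067  0.0224 -0.1124] [ 0.5043 -0.1401  0.0347]
```

View pics/v6.png

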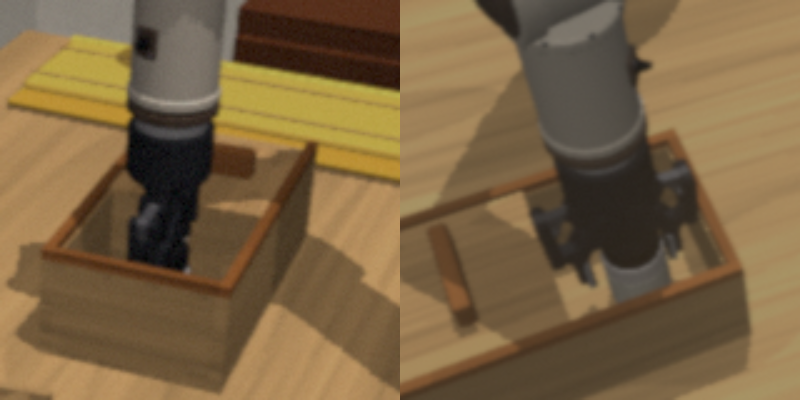

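The scene crop shows the right-hand finger's outer knuckle touching the +y stop strip of the box, which explains the −9 N. I'll close a little so it comes free without touching the jar, then lift straight up.

send_rows([
  {"slide": [0, 0, 0], "turn": [0, 0, 0], "claw": -0.5},
  {"slide": [0, 0, 0], "turn": [0, 0, 0], "claw": -0.47},
  {"slide": [0, 0, 0], "turn": [0, 0, 0], "claw": -0.47},
  {"slide": [0, 0, 0], "turn": [0, 0, 0], "claw": -0.47},
  {"slide": [0, 0, 0], "turn": [0, 0, 0], "claw": -0.47},
])

```text
clock: 12.35
eef_pos: [0.5044, -0.1377, 0.0347]
tool_rot: [179.9, 0.1, 2.6]
wrist_force: [1.3, -6.4, -1.2]
gripper_width: 0.063
grasp_force: 0.0
```

send_rows([
  {"slide": [0, 0.001, 0], "turn": [0, 0, 0], "claw": -0.45},
  {"slide": [0, 0.002, 0], "turn": [0, 0, 0], "claw": -0.45},
  {"slide": [0, 0.002, 0], "turn": [0, 0, 0], "claw": -0.45},
  {"slide": [0, 0.002, 0], "turn": [0, 0, 0], "claw": -0.45},
])

```text
clock: 12.68
eef_pos: [0.5042, -0.1374, 0.0345]
tool_rot: [-180.0, 0.1, 2.7]
wrist_force: [-0.1, -0.9, -0.3]
gripper_width: 0.0623
grasp_force: 0.0
```

Free of contact, so I'll lift slowly first.

send_rows([
  {"slide": [0, 0, -0.003], "turn": [0, 0, 0], "claw": -0.45},
  {"slide": [0, 0, -0.007], "turn": [0, 0, 0], "claw": -0.45},
  {"slide": [0, 0, -0.012], "turn": [0, 0, 0], "claw": -0.45},
  {"slide": [0, 0, -0.018], "turn": [0, 0, 0], "claw": -0.45},
  {"slide": [0, 0, -0.025], "turn": [0, 0, 0], "claw": -0.45},
  {"slide": [0, 0, -0.033], "turn": [0, 0, 0], "claw": -0.45},
  {"slide": [0, 0, -0.043], "turn": [0, 0, 0], "claw": -0.45},
  {"slide": [0, 0, -0.055], "turn": [0, 0, 0], "claw": -0.45},
  {"slide": [0, 0, -0.07], "turn": [0, 0, 0], "claw": -0.45},
  {"slide": [0, 0, -0.09], "turn": [0, 0, 0], "claw": -0.45},
  {"slide": [0, 0, -0.11], "turn": [0, 0, 0], "claw": -0.45},
  {"slide": [0, 0, -0.13], "turn": [0, 0, 0], "claw": -0.45},
])

```text
clock: 13.68
eef_pos: [0.5043, -0.1377, 0.1664]
tool_rot: [180.0, 0.1, 2.7]
wrist_force: [0.1, 0.2, -0.2]
gripper_width: 0.0621
grasp_force: 0.0
```

send_rows([
  {"slide": [0, 0, -0.03], "turn": [0, 0, 0], "claw": 1},
  {"slide": [0, 0, -0.06], "turn": [0, 0, 0], "claw": 1},
  {"slide": [0, 0, -0.09], "turn": [0, 0, 0], "claw": 1},
  {"slide": [0, 0.02, -0.1], "turn": [0, 0, 0], "claw": 1},
  {"slide": [0, 0.05, -0.1], "turn": [0, 0, 0], "claw": 1},
  {"slide": [0, 0.08, -0.1], "turn": [0, 0, 0], "claw": 1},
  {"slide": [0, 0.11, -0.1], "turn": [0, 0, 0], "claw": 1},
  {"slide": [0, 0.14, -0.1], "turn": [0, 0, 0], "claw": 1},
  {"slide": [0, 0.165, -0.1], "turn": [0, 0, 0], "claw": 1},
  {"slide": [0, 0.175, -0.1], "turn": [0, 0, 0], "claw": 1},
  {"slide": [0, 0.175, -0.1], "turn": [0, 0, 0], "claw": 1},
  {"slide": [0, 0.175, -0.1], "turn": [0, 0, 0], "claw": 1},
])

```text
clock: 14.68
eef_pos: [0.5127, -0.3115, 0.2649]
tool_rot: [-179.9, 0.1, 2.7]
wrist_force: [-0.6, 1.4, -0.2]
gripper_width: -0.0
grasp_force: 0.0
```

```bash
python3 - <<'E'
from h import *
p=viewer.camera_params("wrist"); im=viewer.snapshot("wrist"); cv2.imwrite("pics/w7.png",im); np.save("w7.npy",p["extrinsics"])
b=viewer.snapshot("side"); print(cur()[0])
c=cv2.resize(b[150:290,320:480],(480,420)); im2=cv2.resize(im,(560,420)) 
o=np.hstack([im2,c]); cv2.imwrite("pics/v7.png",cv2.resize(o,(800,323)))
E
```

```text
[ 0.5133 -0.31    0.2651]
```

View pics/v7.png

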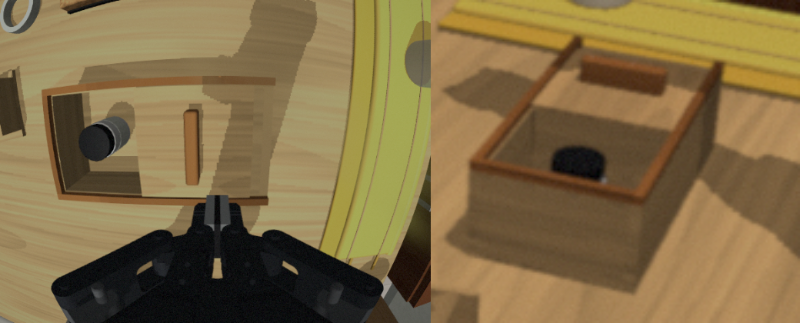

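The jar stands upright in the compartment, with its cap at (97,142) in the left picture. The fingers are on the −y side of the handle, which is at (192,147). I'll descend behind it.

send_rows([
  {"slide": [0, 0, 0.015], "turn": [0, 0, 0], "claw": 1},
  {"slide": [0, 0, 0.035], "turn": [0, 0, 0], "claw": 1},
  {"slide": [0, 0, 0.055], "turn": [0, 0, 0], "claw": 1},
  {"slide": [0, 0, 0.075], "turn": [0, 0, 0], "claw": 1},
  {"slide": [0, 0, 0.095], "turn": [0, 0, 0], "claw": 1},
  {"slide": [0, 0, 0.115], "turn": [0, 0, 0], "claw": 1},
  {"slide": [0, 0, 0.13], "turn": [0, 0, 0], "claw": 1},
  {"slide": [0, 0, 0.14], "turn": [0, 0, 0], "claw": 1},
  {"slide": [0, 0, 0.148], "turn": [0, 0, 0], "claw": 1},
  {"slide": [0, 0, 0.153], "turn": [0, 0, 0], "claw": 1},
  {"slide": [0, 0, 0.153], "turn": [0, 0, 0], "claw": 1},
  {"slide": [0, 0, 0.153], "turn": [0, 0, 0], "claw": 1},
])

```text
clock: 15.78
eef_pos: [0.513, -0.3125, 0.1121]
tool_rot: [180.0, 0.0, 2.7]
wrist_force: [0.1, -0.1, -1.3]
gripper_width: 0.0
grasp_force: 0.0
```

send_rows([
  {"slide": [0, -0.006, 0], "turn": [0, 0, 0], "claw": 1},
  {"slide": [0, -0.012, 0], "turn": [0, 0, 0], "claw": 1},
  {"slide": [0, -0.016, 0], "turn": [0, 0, 0], "claw": 1},
  {"slide": [0, -0.02, 0], "turn": [0, 0, 0], "claw": 1},
  {"slide": [0, -0.024, 0], "turn": [0, 0, 0], "claw": 1},
  {"slide": [0, -0.03, 0], "turn": [0, 0, 0], "claw": 1},
  {"slide": [0, -0.036, 0], "turn": [0, 0, 0], "claw": 1},
  {"slide": [0, -0.042, 0], "turn": [0, 0, 0], "claw": 1},
  {"slide": [0, -0.048, 0], "turn": [0, 0, 0], "claw": 1},
  {"slide": [0, -0.054, 0], "turn": [0, 0, 0], "claw": 1},
  {"slide": [0, -0.06, 0], "turn": [0, 0, 0], "claw": 1},
  {"slide": [0, -0.066, 0], "turn": [0, 0, 0], "claw": 1},
])

```text
clock: 16.78
eef_pos: [0.5096, -0.2461, 0.1116]
tool_rot: [180.0, 0.1, 2.7]
wrist_force: [1.3, -2.6, 2.3]
gripper_width: 0.0001
grasp_force: 1.2
```

send_rows([
  {"slide": [0, -0.006, 0], "turn": [0, 0, 0], "claw": 1},
  {"slide": [0, -0.012, 0], "turn": [0, 0, 0], "claw": 1},
  {"slide": [0, -0.018, 0], "turn": [0, 0, 0], "claw": 1},
  {"slide": [0, -0.024, 0], "turn": [0, 0, 0], "claw": 1},
  {"slide": [0, -0.03, 0], "turn": [0, 0, 0], "claw": 1},
  {"slide": [0, -0.036, 0], "turn": [0, 0, 0], "claw": 1},
  {"slide": [0, -0.042, 0], "turn": [0, 0, 0], "claw": 1},
  {"slide": [0, -0.048, 0], "turn": [0, 0, 0], "claw": 1},
  {"slide": [0, -0.053, 0], "turn": [0, 0, 0], "claw": 1},
  {"slide": [0, -0.056, 0], "turn": [0, 0, 0], "claw": 1},
  {"slide": [0, -0.058, 0], "turn": [0, 0, 0], "claw": 1},
  {"slide": [0, -0.058, 0], "turn": [0, 0, 0], "claw": 1},
])

```text
clock: 17.78
eef_pos: [0.5062, -0.188, 0.1114]
tool_rot: [-180.0, 0.1, 2.7]
wrist_force: [-1.0, -0.3, -0.8]
gripper_width: 0.0
grasp_force: 0.0
```

send_rows([
  {"slide": [0, -0.002, 0], "turn": [0, 0, 0], "claw": 1},
  {"slide": [0, -0.004, 0], "turn": [0, 0, 0], "claw": 1},
  {"slide": [0, -0.006, 0], "turn": [0, 0, 0], "claw": 1},
  {"slide": [0, -0.008, 0], "turn": [0, 0, 0], "claw": 1},
  {"slide": [0, -0.01, 0], "turn": [0, 0, 0], "claw": 1},
  {"slide": [0, -0.012, 0], "turn": [0, 0, 0], "claw": 1},
  {"slide": [0, -0.014, 0], "turn": [0, 0, 0], "claw": 1},
  {"slide": [0, -0.014, 0], "turn": [0, 0, 0], "claw": 1},
])

```text
clock: 18.45
eef_pos: [0.5055, -0.1742, 0.1113]
tool_rot: [-180.0, 0.1, 2.7]
wrist_force: [-0.8, -0.5, -0.1]
gripper_width: 0.0001
grasp_force: 0.3
```

send_rows([
  {"slide": [0, -0.001, 0], "turn": [0, 0, 0], "claw": 1},
  {"slide": [0, -0.002, 0], "turn": [0, 0, 0], "claw": 1},
  {"slide": [0, -0.003, 0], "turn": [0, 0, 0], "claw": 1},
  {"slide": [0, -0.003, 0], "turn": [0, 0, 0], "claw": 1},
])

```text
clock: 18.78
eef_pos: [0.5057, -0.1717, 0.1114]
tool_rot: [-180.0, 0.1, 2.7]
wrist_force: [-1.3, -1.2, -1.1]
gripper_width: 0.0
grasp_force: 0.7
```

send_rows([
  {"slide": [0, -0.001, 0], "turn": [0, 0, 0], "claw": 1},
  {"slide": [0, -0.002, 0], "turn": [0, 0, 0], "claw": 1},
  {"slide": [0, -0.003, 0], "turn": [0, 0, 0], "claw": 1},
  {"slide": [0, -0.003, 0], "turn": [0, 0, 0], "claw": 1},
])

```text
clock: 19.12
eef_pos: [0.5058, -0.1686, 0.1116]
tool_rot: [180.0, 0.1, 2.7]
wrist_force: [-0.3, -1.5, 0.2]
gripper_width: 0.0
grasp_force: 0.7
```

send_rows([
  {"slide": [0, -0.001, 0], "turn": [0, 0, 0], "claw": 1},
  {"slide": [0, -0.002, 0], "turn": [0, 0, 0], "claw": 1},
  {"slide": [0, -0.003, 0], "turn": [0, 0, 0], "claw": 1},
  {"slide": [0, -0.003, 0], "turn": [0, 0, 0], "claw": 1},
])

```text
clock: 19.45
eef_pos: [0.5057, -0.1678, 0.1116]
tool_rot: [179.9, 0.1, 2.6]
wrist_force: [-0.4, -6.2, -2.6]
gripper_width: -0.0002
grasp_force: 3.2
```

send_rows([
  {"slide": [0, -0.002, 0], "turn": [0, 0, 0], "claw": 1},
  {"slide": [0, -0.003, 0], "turn": [0, 0, 0], "claw": 1},
  {"slide": [0, -0.003, 0], "turn": [0, 0, 0], "claw": 1},
])

```text
clock: 19.7
eef_pos: [0.5057, -0.1678, 0.1117]
tool_rot: [179.7, 0.0, 2.5]
wrist_force: [-0.5, -12.3, -3.9]
gripper_width: -0.0
grasp_force: 6.2
```

send_rows([
  {"slide": [0, 0.01, 0], "turn": [0, 0, 0], "claw": 1},
  {"slide": [0, 0.02, 0], "turn": [0, 0, 0], "claw": 1},
  {"slide": [0, 0.03, -0.005], "turn": [0, 0, 0], "claw": 1},
  {"slide": [0, 0.035, -0.02], "turn": [0, 0, 0], "claw": 1},
  {"slide": [0, 0.035, -0.04], "turn": [0, 0, 0], "claw": 1},
  {"slide": [0, 0.035, -0.06], "turn": [0, 0, 0], "claw": 1},
  {"slide": [0, 0.035, -0.09], "turn": [0, 0, 0], "claw": 1},
  {"slide": [0, 0.035, -0.12], "turn": [0, 0, 0], "claw": 1},
  {"slide": [0, 0.035, -0.15], "turn": [0, 0, 0], "claw": 1},
  {"slide": [0, 0.035, -0.17], "turn": [0, 0, 0], "claw": 1},
  {"slide": [0, 0.035, -0.17], "turn": [0, 0, 0], "claw": 1},
  {"slide": [0, 0.035, -0.17], "turn": [0, 0, 0], "claw": 1},
])

```text
clock: 20.7
eef_pos: [0.5084, -0.198, 0.2832]
tool_rot: [179.9, -0.1, 2.7]
wrist_force: [-0.2, -1.0, 0.4]
gripper_width: -0.0001
grasp_force: 0.0
```

```bash
python3 - <<'E'
from h import *
im=viewer.snapshot("wrist"); a=viewer.snapshot("scene"); print(cur()[0])
c=cv2.resize(a[150:320,100:460],(720,340)); o=np.vstack([cv2.resize(im[:260],(640,260)),cv2.resize(c,(640,302))]); cv2.imwrite("pics/v8.png",o)
E
```

```text
[ 0.5068 -0.1977  0.2809]
```

View pics/v8.png

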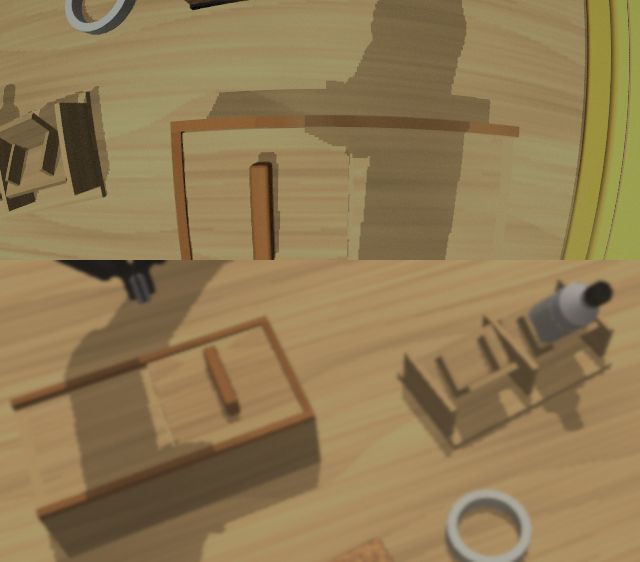

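The cover is flush against the stop strip at (183,200), with the handle at (262,210). The bottle is still in the rack, the tape is in place, and the arm is clear.

```bash
python3 -c "
from bench import order; print(order.hand_in())"
```

```text
the job is handed in; nothing more can be done
None
```

The jar is standing upright in the compartment with the cover pushed shut against its stop, the bottle and other things were left alone, and the job was handed in at about 21 s; no verdict was returned.

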